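# Unlock the vegetable slicer and clear its blade for washing

### The job

Get the vegetable slicer ready for washing: draw the red lock pin straight out of the white carriage until it is clear, then push it sideways into the notch beside its channel until it sits fully home at the notch's end, standing on the shelf. Only then slide the carriage by its green knob all the way to the other end of its rails so the blade lies bare. Do not touch the blade or disturb the jars and crockery around the slicer, and let go of everything at the end.

Things in the scene. Friction and masses are not known exactly. Their poses are not given: they have to be found in the camera images.
- slicer: Fixed countertop slicer: steel deck 130 x 380 mm (its x by y), and on its +x side a grey pin shelf (x 62 to 174, y 3.5 to 97.5 mm); both tops 50 mm above the counter. Origin on the counter under the deck's centre, z up. On the shelf black walls make an L-shaped guide for the pin's block: a channel along x, 35 mm wide, centred on y = 70 mm, and a side notch at its outer end, towards -y.
- channel_end (a point): On the shelf top, where the pin block's centre stands once drawn out (+x) to the outer wall: slicer x 149, y 70, z 50 mm. That wall's face is at x = 165 mm; it runs on past the notch, so the block slides along it (-y) into the notch. The outer wall and the notch's end wall stand 28 mm above the shelf, 5 to 7 mm thick; all other walls 4.5 mm.
- notch (a point): On the shelf top, where the pin block's centre belongs when parked: slicer x 148, y 30, z 50 mm. The notch spans x 129 to 165 mm (36 mm for the 32 mm block, so 2 mm off is normal) and ends towards -y at a wall face at y = 13.5 mm.
- pin: Loose lock pin, about 90 g: red block 32 x 32 mm, 46 mm tall, with an 8 mm steel rod sticking out 54 mm to its -x, axis 10 mm above the underside (over the low walls). Origin: centre of the block's underside; axes as the slicer's. Starts at slicer x 110 to 118, y 70 mm. Slides with about 1 N. Pushed high against a wall it tips: push with fingertips 15 to 22 mm above the shelf.
- pin_tip (a point): Free end of the pin's rod, 70 mm from the block's centre along the pin's -x, 10 mm above its underside. At the start 14 to 22 mm deep in the carriage's bore; between block and carriage 32 to 40 mm are then free above the rod, whose top is 14 mm above the shelf.
- carriage (a joint): White carriage's travel along the deck towards the slicer's -y, in m: 0 = over the blade (start, locked by the pin), 0.16 = at the stop at the other end. About 3 N of friction; stays where left. Body 80 x 100 mm (x by y, centred at slicer x = -10 mm), top 74 mm above the counter; on its +x side a lug with the 11 mm bore reaches to slicer x = 62 mm.
- carriage_knob (a point): Centre of the top of the carriage's upright round green knob, 28 mm in diameter, which stands from 74 to 118 mm above the counter. At the start at slicer x = 0, y = 70 mm; at the end of the travel at slicer y = -90 mm.
- blade: Dark steel blade lying in the deck under the carriage's start place, 96 x 22 mm, 1 mm proud of the deck, centred on slicer x = 0, y = 70 mm. Not to be touched by the robot.
- salt_jar: Glass salt jar with a steel cap, 44 mm wide, 90 mm tall, on the counter beside the pin shelf. Leave alone. Origin at the centre of its underside.
- mug: Blue mug, 76 mm wide and 90 mm tall. Leave alone. Origin at the centre of its underside.
- bowl: White bowl, 96 mm wide, 50 mm tall. Leave alone. Origin at the centre of its underside.
- spice_can: Red can, 60 mm wide, 110 mm tall. Leave alone. Origin at the centre of its underside.
Mind the look-alikes: they are no part of the job. What is meant by the pin is not black, purple or yellow, and is the larger of those in its own colour.

How it is judged (in metres and radians):
On the way, in this order (a step that is already met when the one before it is completed fails the run):
1. the pin's rod is drawn clear of the carriage's bore, the carriage still at its start (x of pin_tip in the frame of slicer above 0.065 m and value of joint carriage below 0.01 m), for 0.1 s.
2. the pin stands fully home in the side notch, the carriage still at its start (y of pin in the frame of slicer between 0.026 and 0.036 m and x of pin in the frame of slicer between 0.141 and 0.153 m and z of pin in the frame of slicer below 0.054 m and angle between pin's own z axis and vertical below 0.1 rad and value of joint carriage below 0.01 m), for 0.2 s.
3. the carriage is slid to the other end of its rails (value of joint carriage above 0.152 m), for 0.2 s.
At the end, for the whole second after the job is handed in: The pin stands upright and at rest on the shelf in the side notch, within 6 mm of the notch's end and with its rod still pointing at the rails (within 0.2 rad), and the carriage is within 8 mm of the stop at the other end (y of pin in the frame of slicer between 0.026 and 0.036 m and x of pin in the frame of slicer between 0.141 and 0.153 m and z of pin in the frame of slicer below 0.054 m and angle between pin's own z axis and vertical below 0.1 rad and angle between the x axis of pin and the x axis of slicer, either way round below 0.2 rad and value of joint carriage above 0.152 m and linear speed of pin below 0.01 m/s and x of pin_tip in the frame of slicer below 0.09 m); the robot touches nothing.
It fails at once if the robot touches the blade (contact force between any of the fingers, the arm and blade above 0.5 N).
It fails at once if the jars or crockery are disturbed (moved over 25 mm) (distance of any of salt_jar, mug, bowl, spice_can from where it was at the start of the episode above 0.025 m).
It also fails if it takes over 51 s, if anything falls off the work surface, if the arm or the gripper's body presses on something with over 40 N, if the wrist force passes 120 N, or if a joint passes its speed limit or range.

### The arm

A 6-joint arm with a two-finger parallel gripper is mounted at the origin on the work surface. World frame = base frame: x ahead of the robot, y to its left, z up, the work surface at z = 0. Lengths are in mm, angles in rad, forces in N, time in s.
With the tool pointing down it reaches from about 325 to 775 mm from the base axis. Payload 5.5 kg.
Tool frame: the origin (TCP) lies between the finger pads; the fingertips stand 8 mm ahead of it and the grasp point (between the pads) lies 11 mm behind it; z points along the fingers, y is the line along which they close (so a half turn about z gives the same grasp; the last joint's range is limited). The gripper opens to 85 mm and grips with 20 to 120 N. Pads are 22 mm wide; open, the fingers measure 114 mm over their backs; the gripper's body (76 mm by 85 mm) begins 54 mm behind the grasp point. The pads swing forward as they close: fully open they stand 13 mm farther back than shut.
Start: joints at [1.197, 0.091, 1.231, -0, 1.82, -0.057], TCP at [186.921, 570.155, 239.275] pointing down, gripper open.
Joint ranges: [-2.87, 2.87], [-0.86, 2.18], [0.17, 2.46], [-1.51, 4.65], [0.06, 2.69], [-2.65, 2.65]. Speed limits (rad/s): [2.57, 2.57, 3.01, 3.14, 3.14, 3.14].

### API

Orientations are given as a unit quaternion [x, y, z, w].
In Python, from bench import manip gives the robot as it stands. Calls block until the motion is done:
- manip.movep(position, orientation): joint-space move of the TCP to a pose.
- manip.servo_line(position, orientation=None, v=150, max_force=None): straight line of the TCP; orientation=None keeps the orientation; v is the mean speed in mm/s. With max_force (N) it stops when the force on the tool has changed by that much, and returns True; else False.
- manip.set_joints(angles): joint-space move.
- manip.open_gripper() and manip.grab(effort=None): open the fingers fully, or close them until they stop; effort is the grip in N (None keeps the last).
- manip.dwell(seconds).
- manip.ik(position, orientation): joint angles nearest the present ones, or None.
- manip.state(): the state.
- manip.get_image(name): name is "scene" or "top" or "wrist"; returns the picture (400x640x3 uint8, red, green, blue); there is no depth.
- manip.camera_info(name): a dict with "mtx" (3x3 intrinsics, pixels), "R" (3x3) and "t" (3): a world point X has camera coordinates R X + t. Camera axes: x right, y down, z forward; pixel columns grow to the right and rows downward; lengths in mm; the calibration is good to about 2 mm. A picture is of the moment at which its call begins: read the wrist's pose just before it. camera_info takes no time and is no camera call; for the wrist camera it gives the pose at the moment of the call.
A pose or a line that the arm cannot do raises manip.Unreachable and nothing moves.
- manip.job_done(): hands the job in; it is judged then, once.
The state is a dict: "clock": time; "joint_positions": joint angles; "dq": joint speeds; "joint_efforts": joint torques, N m; "eef_pos": TCP position; "tool_rot": TCP orientation; "ft_force": force on the tool from outside, world axes, zero at the start; "moment": the same for the moment, N m; "finger_gap": finger opening in mm; "grasp_force": force on a finger pad.
Only numpy, scipy, OpenCV 4.12 (cv2) and the standard library are available. Lean on these libraries where they do the work, as an engineer would, in place of code of your own. Each camera call takes 0.05 s, during which the arm holds its last target. There are 200 camera calls.

## Working session

There is one attempt and no reset: what is moved stays moved. The work goes in short steps, each a Python script; the robot and the scene stay as the last script left them, time stands still between calls to the robot, and variables do not carry over. Pictures are saved under pics/ and viewed, at most 10 in all, crops included, and the job is handed in when it is done.

```bash
ls; mkdir -p pics; python3 - <<'E'
from bench import manip
import cv2
for n in("scene","top"):
    im=manip.get_image(n); cv2.imwrite(f"pics/{n}0.png",im[:,:,::-1])
    c=manip.camera_info(n); print(n,c)
print(manip.state())
E
```

```text
pics
scene {'mtx': array([[446.47164304,   0.        , 316.89793437],
       [  0.        , 446.47164304, 198.09185891],
       [  0.        ,   0.        ,   1.        ]]), 'R': array([[-0.38828442,  0.92150209,  0.00831245],
       [ 0.75453722,  0.32308474, -0.57121785],
       [-0.52906406, -0.21552294, -0.82075641]]), 't': array([ 206.26255616, -370.34774404, 1609.40805668])}
top {'mtx': array([[385.51782154,   0.        , 326.49522944],
       [  0.        , 385.51782154, 198.11906418],
       [  0.        ,   0.        ,   1.        ]]), 'R': array([[-0.02595797, -0.99966016,  0.00239791],
       [-0.99653082,  0.02568683, -0.07916127],
       [ 0.07907278, -0.00444445, -0.99685894]]), 't': array([  24.67818869,  545.74446204, 1325.60983728])}
{'clock': 0.1, 'joint_positions': array([ 1.19733681e+00,  9.17932975e-02,  1.23177170e+00,  8.04263507e-06,
        1.81978113e+00, -5.66896503e-02]), 'dq': array([ 0.0008913 , -0.00270929, -0.00279551,  0.00073755,  0.00017589,
       -0.00047229]), 'joint_efforts': array([ 1.98908892e-03, -4.60210240e+01, -4.19219756e+01, -1.86073868e-05,
        1.05467680e-02, -4.29644638e-05]), 'eef_pos': array([186.80740114, 569.93274739, 238.25457307]), 'tool_rot': array([ 1.57722525e-01,  9.87483082e-01, -8.55702220e-04, -1.90921130e-04]), 'ft_force': array([ 0.40095367,  0.71533861, -0.18137379]), 'moment': array([0.07732654, 0.0010654 , 0.02918738]), 'grasp_force': 0.0, 'finger_gap': 85.36300957215029}
```

View pics/scene0.png

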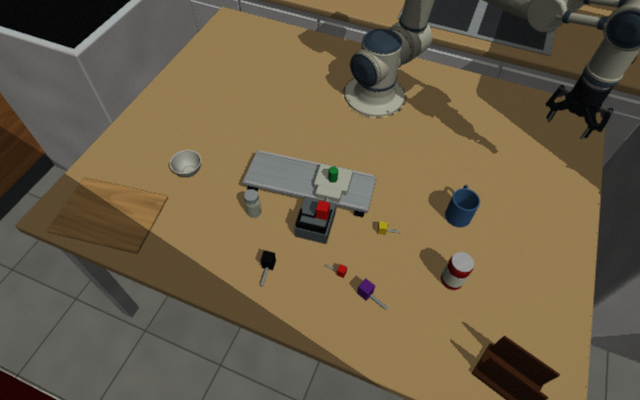

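View pics/top0.png

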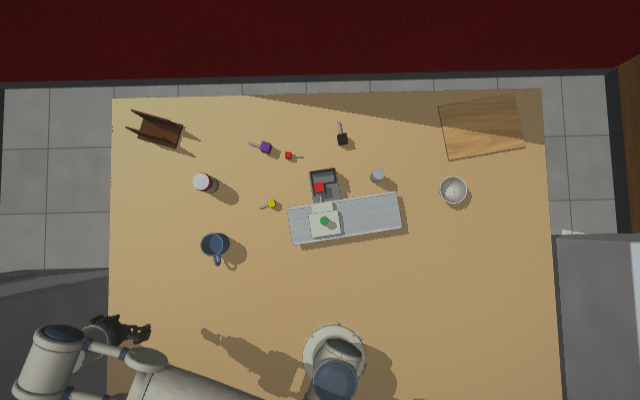

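Top view: slicer deck spans (288,208)–(402,228), and the green knob is at (324,221). There are two red candidates: a larger block on the shelf at (319,187) and a smaller one loose on the counter at (289,155). The black (342,139), purple (265,147) and yellow (271,203) pins are excluded by colour. The one on the shelf fits, as it is the larger and sits in the carriage. I'll confirm this in enlarged crops.

```bash
python3 - <<'E'
import cv2
a=cv2.imread("pics/top0.png")[140:250,275:415]; cv2.imwrite("pics/topc.png",cv2.resize(a,None,fx=5,fy=5,interpolation=cv2.INTER_CUBIC))
a=cv2.imread("pics/scene0.png")[145:245,235:385]; cv2.imwrite("pics/scenec.png",cv2.resize(a,None,fx=5,fy=5,interpolation=cv2.INTER_CUBIC))
E
```

```text
(no output)
```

View pics/topc.png

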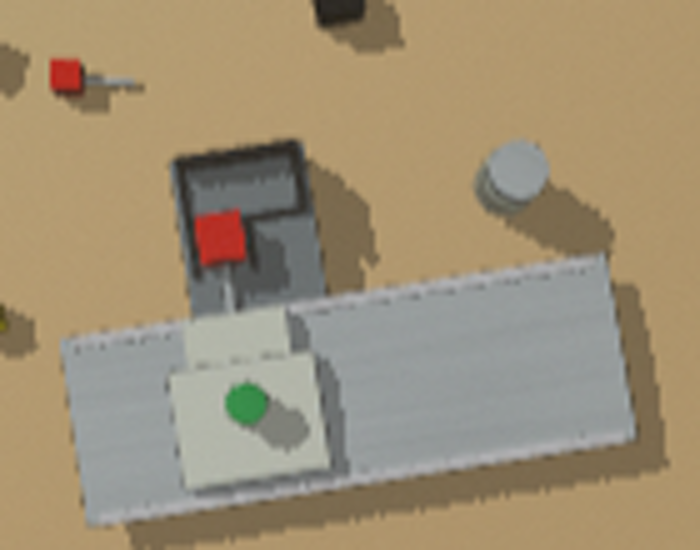

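View pics/scenec.png

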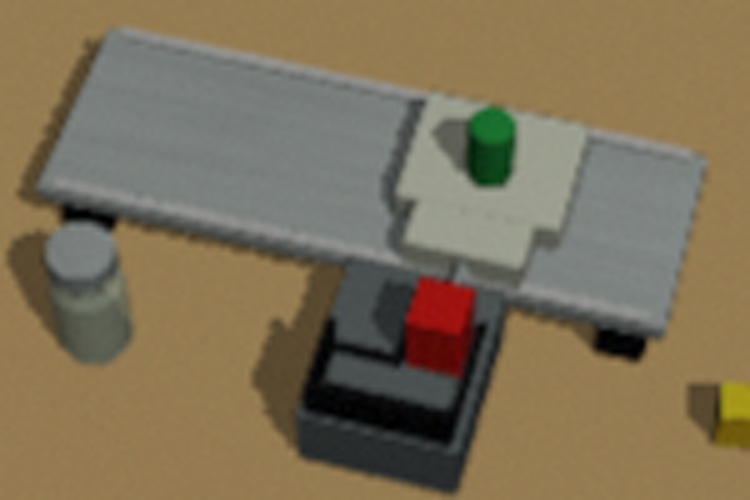

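Crops: the larger red block, at top crop (220,238), stands in the shelf channel with its rod running into the carriage lug, so it is the pin. The L-notch lies to its right (towards the salt jar). Next I'll fit the slicer pose.

```bash
cat > h.py <<'E'
import numpy as np, cv2
from scipy.optimize import least_squares
from scipy.spatial.transform import Rotation as R
def proj(c,X):
    p=(c["R"]@np.atleast_2d(X).T).T+c["t"]; q=(c["mtx"]@p.T).T; return q[:,:2]/q[:,2:]
def S2W(s,X):
    X=np.atleast_2d(np.array(X,float)); th=s[2]
    return X@R.from_euler('z',th).as_matrix().T+np.array([s[0],s[1],0])
def fit(obs,x0):  # obs: list (cam,slicer pt,px)
    f=lambda s:np.concatenate([(proj(c,S2W(s,p))[0]-u) for c,p,u in obs])
    return least_squares(f,x0,loss='soft_l1'),f
def onplane(c,uv,z):
    d=c["R"].T@np.linalg.solve(c["mtx"],[*uv,1.]); o=-c["R"].T@c["t"]
    return o+d*(z-o[2])/d[2]
E
python3 - <<'E'
from bench import manip
from h import *
T=manip.camera_info("top");C=manip.camera_info("scene")
t=lambda u,v:np.array([275+u/5-.4,140+v/5-.4]); s=lambda u,v:np.array([235+u/5-.4,145+v/5-.4])
obs=[(T,(65,190,50),t(62,342)),(T,(-65,190,50),t(88,524)),(T,(65,-190,50),t(603,254)),(T,(-65,-190,50),t(635,438)),(T,(0,70,118),t(247,404)),(T,(174,97.5,78),t(173,158)),(T,(174,3.5,78),t(300,141)),
(C,(-65,190,50),s(705,158)),(C,(65,190,50),s(660,335)),(C,(65,-190,50),s(40,190)),(C,(-65,-190,50),s(115,30)),(C,(0,70,118),s(492,124))]
r,f=fit(obs,[480,0,.1]); print(r.x); print(np.round(f(r.x).reshape(-1,2),1).tolist())
for c,u in((T,t(220,238)),(C,s(445,303))):
    p=onplane(c,u,96); print("pin",p,(p-[*r.x[:2],0])@R.from_euler('z',r.x[2]).as_matrix())
for c,u in((T,t(518,170)),(C,s(85,245))):
    p=onplane(c,u,90); print("salt",p,(p-[*r.x[:2],0])@R.from_euler('z',r.x[2]).as_matrix())
np.save("s.npy",r.x)
for n in("mug",(215,240)),("can",(203,181)): print(n[0],onplane(T,n[1],100))
E
```

```text
[ 4.75328358e+02 -4.81412070e+01  1.31715802e-01]
[[-0.7, -0.3], [-0.2, 1.1], [0.7, -0.1], [0.9, 0.7], [-0.1, 0.2], [-1.4, -0.2], [0.8, -1.2], [0.8, 0.1], [1.1, -0.2], [-1.1, -0.2], [-1.2, -0.4], [0.1, 0.7]]
pin [577.19663342  36.05722732  96.        ] [112.04411785  70.09021018  96.        ]
pin [573.47258733  36.80160284  96.        ] [108.45009219  71.31723653  96.        ]
salt [ 618.32109111 -163.62191827   90.        ] [ 126.58744039 -133.26040814   90.        ]
salt [ 612.71177217 -164.35399573   90.        ] [ 120.93056173 -133.24944292   90.        ]
mug [412.42523144 377.83482751 100.        ]
can [607.12778345 416.79242855 100.        ]
```

```bash
cat >> h.py <<'E'
def ori(yaw): return (R.from_euler('z',yaw)*R.from_euler('x',np.pi)).as_quat()
E
python3 - <<'E'
from bench import manip
from h import *
s=np.load("s.npy")
for k in(0,np.pi): 
    j=manip.ik(S2W(s,(112,70,85))[0],ori(s[2]+k)); print(j)
print((R.from_quat(manip.state()["tool_rot"])).as_matrix()[:,:2])
p=S2W(s,(95,60,300))[0]
q=[ori(s[2]+k) for k in(0,np.pi)]
J=[manip.ik(p,o) for o in q]; i=min((i for i in(0,1) if J[i] is not None),key=lambda i:abs(J[i][5])); print(i,J[i])
np.save("q.npy",q[i])
manip.movep(p,q[i]); manip.dwell(.3)
c=manip.camera_info("wrist"); im=manip.get_image("wrist"); cv2.imwrite("pics/w1.png",im[:,:,::-1])
np.savez("w1.npz",**c); print(c,manip.state()["clock"],manip.state()["eef_pos"]-p)
E
```

```text
[ 3.39903011e-03  5.77614997e-02  1.53920034e+00 -4.44089210e-16
  1.54463081e+00  1.44247956e+00]
[ 0.00339903  0.0577615   1.53920034  0.          1.54463081 -1.6991131 ]
[[-9.50247137e-01  3.11496324e-01]
 [ 3.11496977e-01  9.50245746e-01]
 [ 1.07135742e-04 -1.75020806e-03]]
0 [-1.81411916e-02  9.87275906e-03  1.20655708e+00 -4.44089210e-16
  1.92516281e+00  1.42093933e+00]
{'mtx': array([[323.72645447,   0.        , 311.74991207],
       [  0.        , 323.72645447, 202.28102894],
       [  0.        ,   0.        ,   1.        ]]), 'R': array([[ 1.31542851e-01, -9.91310456e-01, -2.39429749e-04],
       [-9.50047353e-01, -1.26136357e-01,  2.85481431e-01],
       [-2.83030928e-01, -3.73255716e-02, -9.58384211e-01]]), 't': array([-46.96160134, 481.9052079 , 596.25940555])} 2.8167 [-0.00551376  0.27914285 -0.04464416]
```

View pics/w1.png

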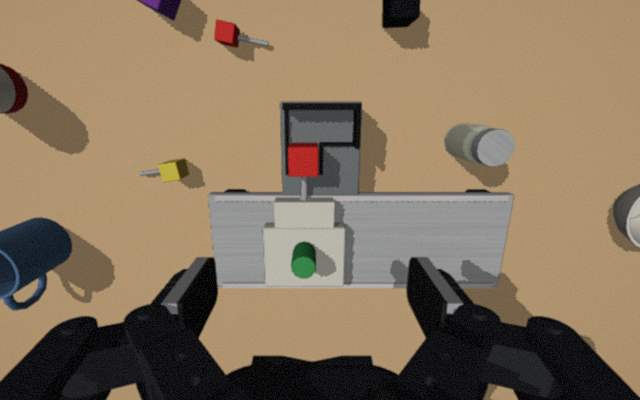

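The wrist view shows the pin block top at (304,158), the knob top at (303,268) and the shelf wall corners at (281,102)/(361,102). I'll enlarge it for a finer fit.

```bash
python3 - <<'E'
import cv2
a=cv2.imread("pics/w1.png")[92:292,255:395]; cv2.imwrite("pics/w1c.png",cv2.resize(a,None,fx=3,fy=3,interpolation=cv2.INTER_CUBIC))
E
```

```text
(no output)
```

View pics/w1c.png

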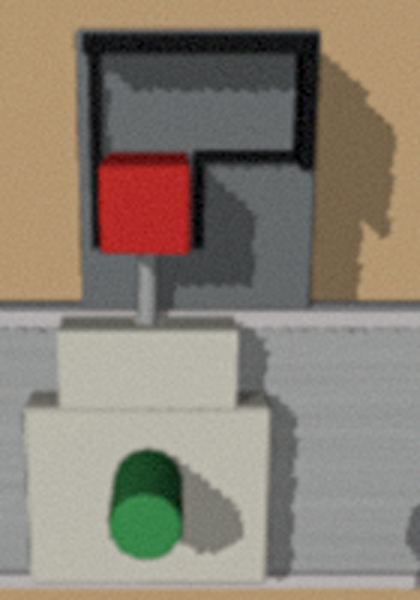

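```bash
python3 - <<'E'
from h import *
W=dict(np.load("w1.npz")); t=lambda u,v:np.array([255+u/3-.33,92+v/3-.33])
obs=[(W,(0,70,118),t(145.5,525.5)),(W,(30,120,74),t(26,408)),(W,(30,20,74),t(269,406)),(W,(66,97.5,50),t(82,303)),(W,(66,3.5,50),t(311,303)),
(W,(65,190,50),(209,194)),(W,(65,-190,50),(513,194)),(W,(-65,190,50),(216,288)),(W,(-65,-190,50),(499,289))]
s0=np.load("s.npy"); r,f=fit(obs,s0); print(s0,r.x); print(np.round(f(r.x).reshape(-1,2),1).tolist())
for nm,u,z in(("pin",t(145,209.5),96),("knob",t(145.5,525.5),118),("wallL",t(80,33),78),("wallR",t(319,32),78),("notchcornerinner",t(295,56),50)):
  for s in (s0,r.x):
    p=onplane(W,u,z); print(nm,p.round(1),((p-[*s[:2],0])@R.from_euler('z',s[2]).as_matrix()).round(1))
np.save("s1.npy",r.x)
E
```

```text
[ 4.75328358e+02 -4.81412070e+01  1.31715802e-01] [ 4.73705664e+02 -4.60132127e+01  1.31145742e-01]
[[0.2, 1.2], [-1.3, -0.2], [1.9, 0.6], [-0.0, 0.3], [0.3, 0.4], [-2.3, -0.3], [3.2, -0.0], [-0.4, -0.7], [-0.3, -1.5]]
pin [576.1  38.3  96. ] [111.2  72.5  96. ]
pin [576.1  38.3  96. ] [112.5  70.2  96. ]
knob [466.   23.8 118. ] [  0.2  72.5 118. ]
knob [466.   23.8 118. ] [  1.5  70.2 118. ]
wallL [631.7  68.7  78. ] [170.4  95.3  78. ]
wallL [631.7  68.7  78. ] [171.7  93.   78. ]
wallR [643.1 -14.2  78. ] [170.7  11.6  78. ]
wallR [643.1 -14.2  78. ] [172.1   9.3  78. ]
notchcornerinner [634.1 -10.7  50. ] [162.3  16.3  50. ]
notchcornerinner [634.1 -10.7  50. ] [163.6  14.   50. ]
```

```bash
python3 - <<'E'
from bench import manip
from h import *
s=(np.load("s.npy")+np.load("s1.npy"))/2; np.save("s2.npy",s); q=np.load("q.npy")
manip.movep(S2W(s,(112,70,140))[0],q)
print(manip.servo_line(S2W(s,(112,70,84))[0],q,v=100,max_force=10))
f0=manip.state()["ft_force"]
manip.grab(20); manip.dwell(.2)
st=manip.state(); Rm=R.from_euler('z',s[2]).as_matrix()
print(st["finger_gap"],st["grasp_force"],((st["ft_force"]-f0)@Rm).round(1),st["clock"],((st["eef_pos"]-[*s[:2],0])@Rm).round(1))
c=manip.camera_info("wrist"); np.savez("w2.npz",**c)
cv2.imwrite("pics/w2.png",manip.get_image("wrist")[:,:,::-1])
cv2.imwrite("pics/s2.png",cv2.resize(manip.get_image("scene")[145:245,255:380,::-1],None,fx=5,fy=5,interpolation=cv2.INTER_CUBIC))
E
```

```text
False
31.70450332776873 22.2014182806015 [1.4 0.  2. ] 4.9417 [112.3  69.9  84.5]
```

View pics/w2.png

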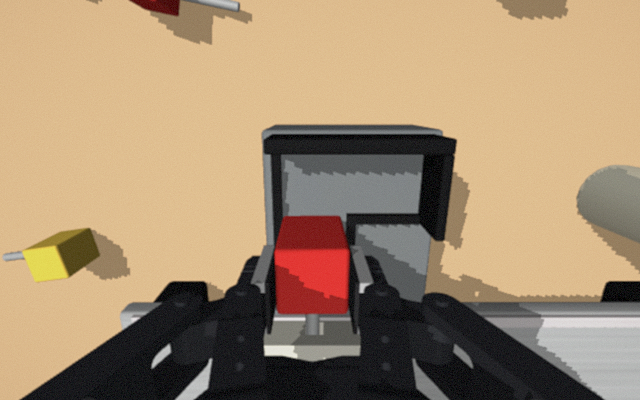

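The block is held between the pads (gap 31.7 mm, side force about 0). Next I'll draw it out to the outer wall.

```bash
cat > st.py <<'E'
from bench import manip
from h import *
s=np.load("s2.npy"); q=np.load("q.npy"); Rm=R.from_euler('z',s[2]).as_matrix()
def W(x,y,z): return S2W(s,(x,y,z))[0]
def pos(): return (manip.state()["eef_pos"]-[*s[:2],0])@Rm
def rep(m=""):
    st=manip.state(); print(m,pos().round(1),"f",(st["ft_force"]@Rm).round(1),"gap",round(st["finger_gap"],1),"g",round(st["grasp_force"],1),"t",round(st["clock"],2))
E
python3 - <<'E'
from st import *
z=pos()[2]; y=pos()[1]
print(manip.servo_line(W(140,y,84),q,v=60,max_force=15)); rep()
print(manip.servo_line(W(156,y,84),q,v=20,max_force=6)); rep()
manip.dwell(.2); rep()
cv2.imwrite("pics/w3.png",manip.get_image("wrist")[:,:,::-1])
E
```

```text
False
 [140.1  69.9  84.5] f [-1.2 -0.1  3.9] gap 31.6 g 22.5 t 5.66
True
 [149.1  69.9  84.5] f [-1.7  1.1  3.6] gap 31.3 g 22.4 t 6.22
 [149.   69.9  84.5] f [-1.8 -0.6  3.9] gap 31.5 g 22.4 t 6.42
```

View pics/w3.png

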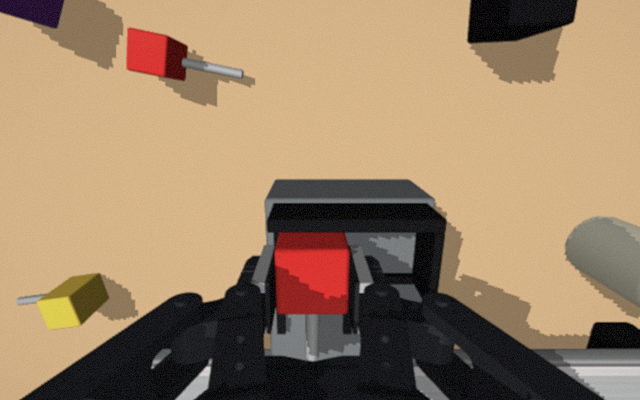

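The block now sits against the outer wall at TCP x = 149, as expected. I'll back off 1 mm and slide it sideways into the notch.

```bash
python3 - <<'E'
from st import *
manip.servo_line(W(148,69.9,84.5),q,v=20)
print(manip.servo_line(W(148,50,84.5),q,v=50,max_force=8)); rep()
print(manip.servo_line(W(148,26,84.5),q,v=25,max_force=6)); rep()
manip.dwell(.2); rep()
cv2.imwrite("pics/w4.png",manip.get_image("wrist")[:,:,::-1])
E
```

```text
False
 [147.9  48.7  84.5] f [ 0.6 -2.5  3.1] gap 31.6 g 22.3 t 7.27
True
 [148.1  34.6  84.5] f [-0.8  1.   3.5] gap 31.7 g 24.4 t 7.92
 [148.1  34.7  84.5] f [-0.9 -0.9  3.3] gap 31.4 g 23.1 t 8.12
```

View pics/w4.png

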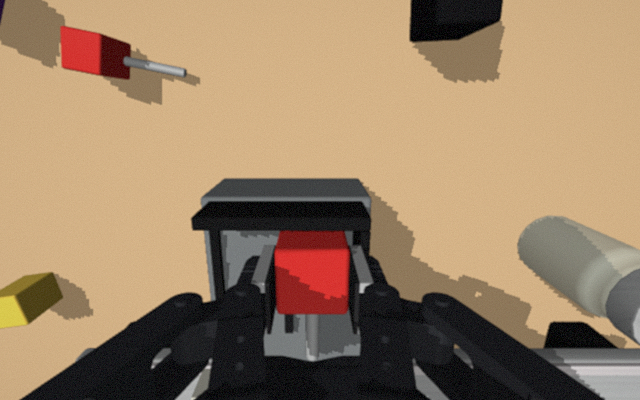

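The grip stopped at y = 34.6, about 5 mm short. The block isn't at the end, so the finger must be touching the 28 mm end wall. I'll move back to where the fingers can open, release, and push it home with closed fingers at the advised height.

```bash
python3 - <<'E'
from st import *
manip.servo_line(W(148,66,84.5),q,v=60,max_force=12); rep()
manip.open_gripper(); rep("open")
manip.servo_line(W(148,66,125),q,v=120)
manip.servo_line(W(148,122,125),q,v=150)
manip.grab(20); rep("shut")
manip.servo_line(W(148,122,76),q,v=100,max_force=8); rep("low")
print(manip.servo_line(W(148,80,76),q,v=50,max_force=6)); rep()
print(manip.servo_line(W(148,44,76),q,v=25,max_force=6)); rep()
manip.dwell(.2); rep()
cv2.imwrite("pics/w5.png",manip.get_image("wrist")[:,:,::-1])
E
```

```text
[148.   67.3  84.5] f [-0.2  2.3  2.5] gap 31.5 g 22.3 t 8.83
open [148.   65.9  84.4] f [-0.4 -0.9  1.1] gap 85.4 g 0.0 t 9.41
shut [148. 122. 125.] f [0.  0.3 0.1] gap -0.3 g 0.0 t 11.19
low [148.1 122.   76.1] f [ 1.  -1.1  0.1] gap 0.0 g 0.0 t 11.83
False
 [147.9  80.1  75.8] f [-0.2  0.4  0.2] gap -0.1 g 0.1 t 12.82
True
 [147.8  57.7  75.7] f [-0.3  1.4  0.4] gap 0.3 g 1.0 t 13.75
 [147.4  57.8  74.9] f [0.4 0.6 1.2] gap -0.6 g 0.4 t 13.95
```

View pics/w5.png

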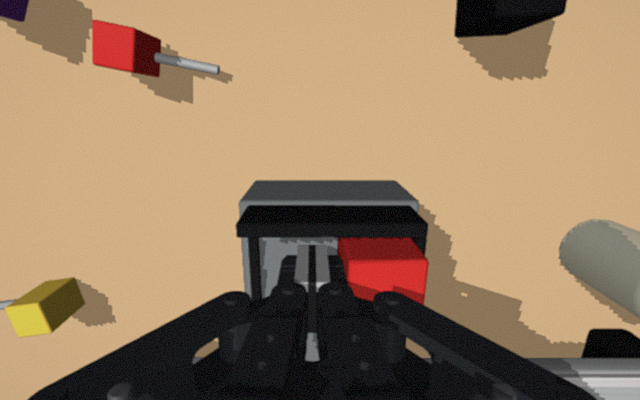

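The block is beside the end wall, with its right edge at (427,270) in line with the wall's end. I have no picture views left, so I'll back off and measure the pose numerically from a hover, using the same camera pose as the first wrist picture.

```bash
cat > pin.py <<'E'
from st import *
def meas(im,c,s1):  # im RGB; red blob inside the shelf region; its column extent and lower edge belong to the block's top face
    r,g,b=[im[:,:,i].astype(int) for i in range(3)]
    m=((r>90)&(g<70)&(b<70)).astype(np.uint8)
    n,l,st,_=cv2.connectedComponentsWithStats(m)
    t=proj(c,S2W(s1,(130,50,90)))[0]
    i=min((i for i in range(1,n) if st[i,4]>150),key=lambda i:np.hypot(*(st[i,:2]+st[i,2:4]/2-t)))
    x,y,w,h=st[i,:4]; mm=(l==i); top=mm&(r>150)
    rect=cv2.minAreaRect(np.argwhere(top)[:,::-1].astype(np.float32))
    M=R.from_euler('z',s1[2]).as_matrix(); f=lambda u,v:((onplane(c,(u,v),96)-[*s1[:2],0])@M).round(1)[:2]
    print("box",x,y,w,h,"rect",rect,"\n mask left/right y:",f(x-.5,y+h-10)[1],f(x+w-.5,y+h-10)[1],"lower x:",f(x+w/2,y+h-.5)[0],"top-face centre",f(*rect[0]))
E
python3 - <<'E'
from pin import *
s1=np.load("s1.npy")
meas(cv2.imread("pics/w1.png")[:,:,::-1],dict(np.load("w1.npz")),s1)
p=pos(); manip.servo_line(W(148,75,76),q,v=80); manip.servo_line(W(148,75,130),q,v=150)
manip.open_gripper()
manip.movep(S2W(np.load("s.npy"),(95,60,300))[0],q); manip.dwell(.3)
c=manip.camera_info("wrist"); im=manip.get_image("wrist"); np.savez("w6.npz",**c); cv2.imwrite("pics/w6.png",im[:,:,::-1])
meas(im,c,s1); rep()
E
```

```text
box 288 143 31 34 rect ((302.5, 161.0), (28.0, 29.0), 90.0) 
 mask left/right y: 86.6 53.9 lower x: 96.5 top-face centre [113.   70.7]
box 325 110 33 33 rect ((341.5, 126.0), (30.0, 29.0), 90.0) 
 mask left/right y: 47.9 14.4 lower x: 131.7 top-face centre [148.2  30.8]
 [ 95.6  59.  298.5] f [-0.2  0.6  0.1] gap 85.7 g 0.0 t 16.74
```

The pin measures x ≈ 148, y ≈ 31 (before the move the same method gave 70.3, where 70 is true). Its top face is square and level, so it is home. Next is the carriage.

```bash
python3 - <<'E'
from pin import *
manip.movep(W(0.5,70,160),q)
print(manip.servo_line(W(0.5,70,95),q,v=120,max_force=8)); rep()
manip.grab(40); manip.dwell(.2); rep("grip")
print(manip.servo_line(W(0.5,-75,95),q,v=70,max_force=30)); rep()
print(manip.servo_line(W(0.5,-96,95),q,v=20,max_force=12)); rep()
manip.dwell(.3); rep()
E
```

```text
False
 [ 1.1 69.9 96. ] f [0.3 0.2 0.4] gap 85.7 g 0.0 t 18.15
grip [ 0.7 68.6 95.8] f [-0.9 -5.1  2.7] gap 26.9 g 40.1 t 18.92
False
 [  0.8 -74.3  95.8] f [-2.6  2.7  6.2] gap 26.8 g 40.4 t 21.14
True
 [  0.8 -91.4  95.8] f [-0.8  2.5  4. ] gap 26.9 g 40.5 t 22.05
 [  0.8 -91.5  95.8] f [1.4 5.2 5.5] gap 27.2 g 40.6 t 22.35
```

The grip travelled 160 mm and ended against the stop. I'll release, retreat and verify.

```bash
python3 - <<'E'
from pin import *
s1=np.load("s1.npy")
manip.open_gripper(); manip.servo_line(W(0.5,-91.4,170),q,v=120,max_force=15)
manip.movep(S2W(np.load("s.npy"),(95,60,300))[0],q); manip.dwell(.3)
c=manip.camera_info("wrist"); im=manip.get_image("wrist"); cv2.imwrite("pics/w7.png",im[:,:,::-1])
meas(im,c,s1); rep()
M=R.from_euler('z',s1[2]).as_matrix()
t=manip.get_image("top"); cv2.imwrite("pics/t7.png",t[:,:,::-1])
for nm,I,c2 in(("wrist",im,c),("top",t,manip.camera_info("top"))):
    r,g,b=[I[:,:,i].astype(int) for i in range(3)]
    v=np.argwhere((g>90)&(g>1.6*r)&(g>1.4*b)); 
    if len(v): print(nm,len(v),((onplane(c2,v.mean(0)[::-1],118)-[*s1[:2],0])@M).round(1))
E
```

```text
box 324 110 33 33 rect ((340.0, 126.0), (30.0, 30.0), 90.0) 
 mask left/right y: 47.7 14.0 lower x: 131.6 top-face centre [148.2  31. ]
 [ 95.3  58.1 299.6] f [ 0.2 -0.9  0.4] gap 85.7 g 0.0 t 24.96
wrist 290 [  3.4 -87.4 118. ]
top 53 [  1.9 -91.3 118. ]
```

The pin is unchanged in the notch, the carriage is at the stop (knob y ≈ −90), and the robot is clear.

```bash
python3 -c "
from bench import manip
print(manip.job_done())"
```

```text
the job is handed in; nothing more can be done
None
```

I drew the pin out and parked it upright in the notch at about x 148, y 31 mm, then slid the carriage 160 mm to its stop, let go of everything, and handed the job in at about 25 s; the hand-in call returned no verdict.

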